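# Load a slat into the drilling jig with a push stick

## Robot

A 7-joint arm with a two-finger parallel gripper is mounted at the origin on the work surface. World frame = base frame: x ahead of the robot, y to its left, z up, the work surface at z = 0. Lengths are in m, angles in rad, forces in N, time in s.
With the tool pointing down it reaches from about 0.4 to 0.85 m from the base axis. Payload 10.4 kg.
Tool frame: the origin (TCP) lies at the very end of the fingers, on their centre line; the grasp point (between the pads) lies 19 mm behind it; x points along the fingers, z is the direction in which the jaws open and shut, and the axes are right-handed (so a half turn about x gives the same grasp; the last joint's range is limited). The gripper opens to 85 mm and grips with 20 to 120 N. Pads are 22 mm wide; open, the fingers measure 114 mm over their backs; the gripper's body (76 mm by 85 mm) begins 54 mm behind the grasp point. The pads swing forward as they close: fully open they stand 13 mm farther back than shut.
Start: joints at [-0.023, 0.332, -0.065, 1.46, 0.022, 1.35, -0.088], TCP at [0.625, 0, 0.231] pointing down, gripper open.
Joint ranges: [-2.6, 2.6], [-0.5, 2.12], [-1.47, 1.34], [0.16, 2.42], [-1.27, 4.41], [0.06, 2.06], [-2.6, 2.6]. Speed limits (rad/s): [2.22, 2.22, 2.79, 2.79, 3.14, 3.14, 3.14].

## Interface

Orientations are given as a unit quaternion [x, y, z, w].
In Python, from workcell import get_obs, camera, camera_info, hand_in gives the robot as it stands.
- The arm moves only by the tool move_arm, never from a script. Its argument "motion" is text: rows parted by semicolons, each of 4 numbers parted by spaces: the shift along the world's x, y, z in m, then the turn about the world's z in rad. In form: tx ty tz spin; .... A call has 1 to 10 rows; each row is the pose to reach, as a shift and turn from the pose commanded when the call began; what a row does not reach only later rows make up. A row lasts 1/8 s, in which the tool goes at most 62.5 mm and 10.7 degrees, less where a joint would pass 70% of its speed; a pose out of reach is approached as far as the arm can. A call with a gripper value outside its range is refused whole. "grip" is the opening, from 0 (shut) to 1 (fully open), set as the call begins (left out, the last holds). The fingers move at their own pace and stop on an object; "force" is the grip in N (left out, the last holds). Time passes only in rows, so rows that repeat a pose let the fingers close. It gives the time, the measured TCP pose, the force and the opening at its end, in the units of the state.
- get_obs(): the state, without advancing time (a new reading comes with each control period).
- camera(name): name is "scene" or "side" or "wrist"; returns (picture, depth): 480x640x3 uint8, red, green, blue; 480x640 float32, m along the optical axis (not along the pixel's ray), 0 where there is no reading.
- camera_info(name): a dict with "camera_matrix" (3x3 intrinsics, pixels), "eye" and "attitude" of the camera in the world. Camera axes: x right, y up, looking along -z (the intrinsics and any distortion apply to the point x, -y, -z); pixel columns grow to the right and rows downward; lengths in m; the calibration is good to about 2 mm. A picture is of the moment at which its call begins: read the wrist's pose just before it. camera_info takes no time and is no camera call; for the wrist camera it gives the pose at the moment of the call.
- hand_in(): hands the job in, once; it reports no verdict.
The state is a dict: "clock": time; "joint_pos": joint angles; "joint_velocities": joint speeds; "tau": joint torques, N m; "position": TCP position; "ee_rot": TCP orientation; "ft_force": force on the tool from outside, world axes, zero at the start; "torque": the same for the moment, N m; "grip_width": opening from 0.0 (shut) to 1.0 (fully open).
Only numpy, scipy, OpenCV 4.12 (cv2) and the standard library are available. Lean on these libraries where they do the work, as an engineer would, in place of code of your own. Each camera call takes 0.05 s, during which the arm holds its last target.

## Task

Lay the loose wooden slat flat in the open trough of the drilling jig, then take the push stick and, with the stick rather than your fingers, feed the slat under the jig's cover until it is fully home against the end stop. Put the push stick back flat in its metal tray, let go, and leave the sale goods around undisturbed.

Things in the scene. Friction and masses are not known exactly. Their poses are not given: they have to be found in the camera images.
- slat: Loose plain light-wood slat, 100 (x) x 30 (y) x 26 (z) mm, 60 to 130 g; starts flat on the table to the left or right of the jig, the tray being on the other side. Origin: centre of its underside, x along its length. Both ends are alike; either may lead.
- jig: Drilling jig of plywood and wood, fixed. Origin: on the table surface below the tunnel mouth, on the channel's centre line; +x is the feed direction (roughly away from the robot), z up. Base board x -134 to 150, y +-42 mm; its top, z = 12, is the channel floor. Open trough x -132 to 0, tunnel x 0 to 130, closed by a rigid end stop at x = 130. A slat that is home has its centre at jig x = 80.
- jig_trough (a point): Point on the floor of the open trough (12 mm above the table), on the centre line, 72 mm before the tunnel mouth: a good place for the slat's centre. The trough's two low fences are 8 mm high (tops 20 mm above the table) and 10 mm thick, 42 mm apart inside; over the last 42 mm they converge to 33 mm at the mouth. Same axes as the jig.
- jig_mouth (a point): Point on the channel floor at the tunnel mouth, centre line. Tunnel: 33 mm wide and 31 mm high inside, side walls 14 mm thick, roofed by a plywood cover for its first 85 mm (top 51 mm above the table, a steel drill bush on it to 58 mm); the last 45 mm are open above, so the slat's nose can be seen arriving. Same axes as the jig.
- stick: Loose dark-wood push stick, 160 mm long, 80 to 150 g; lies in the tray. Flat underside at z = 0. Origin: on the underside below the handle's centre; +x points to the pushing tip. Handle: upright block 60 (x) x 22 (y) x 60 (z) mm centred on the origin. Shaft: 16 wide (y), 18 high (z), from x = -60 to x = +100 (the tip). Balance point about 9 mm ahead of the origin.
- stick_tip (a point): Centre of the stick's pushing end face: 100 mm ahead of the stick's origin, 9 mm above its underside.
- stick_mid (a point): Middle of the stick's underside, 20 mm ahead of its origin.
- tray: Shallow open metal tray fixed to the table, outside 210 (x) x 96 (y) x 14 (z) mm, walls 4 mm, inner floor 4 mm above the table. Origin: centre of its underside, x along its length. The stick lies in it lengthwise at the start; it may be put back either way round.
- mug: Bystander: white mug, 80 mm across, 95 mm high, with a handle. Origin: centre of underside.
- tumbler: Bystander: clear glass tumbler, 72 mm across, 85 mm high. Origin: centre of underside.
- jar: Bystander: amber jar with a metal cap, 72 mm across, 100 mm high. Origin: centre of underside.
- offcut: Bystander: squarish wooden offcut, 75 x 65 x 32 mm, too wide for the jig. Origin: centre of underside.
- goblet: Bystander: brass goblet, 64 mm across, 150 mm high. Origin: centre of underside.
- book: Bystander: thick book lying flat, 144 x 105 x 28 mm. Origin: centre of underside.
- bowl: Bystander: bowl, 120 mm across, 55 mm high. Origin: centre of underside.
There are look-alikes about, which are no part of the job. Of the things shaped like the slat, the wood one is meant.

How it is judged:
On the way, in this order (a step that is already met when the one before it is completed fails the run):
1. the slat lies flat in the open trough in line with it, its centre not yet past the tunnel mouth, let go by the fingers (x of slat in the frame of jig between -0.12 and 0 m and y of slat in the frame of jig between -0.014 and 0.014 m and z of slat in the frame of jig between 0.008 and 0.017 m and angle between slat's own z axis and vertical below 0.08 rad and angle between the x axis of slat and the x axis of jig, either way round below 0.3 rad and contact force between the fingers and slat below 0.1 N), for 0.2 s.
2. the slat is pushed home (within 5 mm of the end stop), the stick's tip inside the tunnel (x of slat in the frame of jig above 0.075 m and x of stick_tip in the frame of jig above 0.015 m and y of stick_tip in the frame of jig between -0.0165 and 0.0165 m and z of stick_tip in the frame of jig below 0.045 m).
At the end, for the whole second after the job is handed in: The slat lies flat in the tunnel with its nose within 5 mm of the end stop, and the push stick lies flat and upright on the tray's floor; both are at rest and released (x of slat in the frame of jig above 0.075 m and y of slat in the frame of jig between -0.005 and 0.005 m and z of slat in the frame of jig between 0.008 and 0.017 m and angle between slat's own z axis and vertical below 0.08 rad and angle between the x axis of slat and the x axis of jig, either way round below 0.06 rad and linear speed of each of slat, stick below 0.02 m/s and horizontal distance between stick_mid and tray below 0.045 m and z of stick in the frame of tray between 0.001 and 0.008 m and angle between stick's own z axis and vertical below 0.06 rad); the robot touches nothing.
It fails at once if the fingers or the arm touch the slat once its centre is more than 10 mm past the tunnel mouth (x of slat in the frame of jig above 0.01 m and contact force between any of the fingers, the arm and slat above 0.3 N).
It fails at once if a bystander is knocked over or shifted by more than 40 mm (distance of any of mug, tumbler, jar, offcut, goblet, book, bowl from where it was at the start of the episode above 0.04 m or angle between any of mug, tumbler, jar, offcut, goblet, book, bowl's own z axis and vertical above 0.5 rad).
It also fails if it takes over 64 s, if anything falls off the work surface, if the arm or the gripper's body presses on something with over 40 N, if the wrist force passes 120 N, or if a joint passes its speed limit or range.

## Working session

There is one attempt and no reset: what is moved stays moved. The work goes in short steps, Python scripts to look and compute and a tool call to move; the robot and the scene stay as the last step left them, time stands still between calls to the robot, and variables do not carry over. Pictures are saved under pics/ and viewed, and the job is handed in when it is done.

Besides the shell and the picture viewer there is one more tool, called after "Emit:" by a JSON object that holds its "op" and its "data", one argument or row to a line. move_arm: Moves the arm, as the interface text tells. Its arguments: {"type":"object","properties":{"motion":{"type":"string"},"grip":{"type":"number"},"force":{"type":"number"}},"required":["motion"]}

```bash
ls; mkdir -p pics
python3 - <<'E'
from workcell import *
import cv2,numpy as np
o=get_obs();print(o)
for n in("scene","side","wrist"):
    i=camera_info(n);p,d=camera(n)
    cv2.imwrite(f"pics/{n}0.png",p[:,:,::-1]);np.savez(f"pics/{n}0.npz",p=p,d=d,K=i["camera_matrix"],e=i["eye"],a=i["attitude"]);print(n,i)
E
```

```text
pics
{'clock': 0.0, 'joint_pos': array([-0.02260558,  0.33290683, -0.0647051 ,  1.4609278 ,  0.02161993,
        1.34990797, -0.08844976]), 'joint_velocities': array([-5.74560170e-05,  7.47771213e-04, -1.69054378e-03,  6.82716992e-04,
       -1.34905591e-03,  5.71336732e-06, -3.45286648e-04]), 'tau': array([ 4.98105128e-04, -6.25449800e+01,  4.97091911e-02, -3.91610491e+01,
        1.63588714e-02,  9.83294769e-03, -6.01235030e-06]), 'position': array([ 6.24626894e-01, -5.48756531e-06,  2.30500580e-01]), 'ee_rot': array([-6.01274405e-05,  7.07619681e-01,  4.95372987e-07,  7.06593507e-01]), 'ft_force': array([-0.95443636, -0.00622848,  0.82204484]), 'torque': array([ 0.01319485,  0.05017535, -0.0077699 ]), 'grip_width': 1.0007904029810273}
scene {'camera_matrix': array([[605.52067492,   0.        , 306.92997322],
       [  0.        , 605.52067492, 245.35750614],
       [  0.        ,   0.        ,   1.        ]]), 'eye': array([1.7588342 , 0.2178451 , 0.80049041]), 'attitude': array([0.30904322, 0.37641701, 0.66134321, 0.5704627 ])}
side {'camera_matrix': array([[610.10324108,   0.        , 318.20943657],
       [  0.        , 610.10324108, 239.62805436],
       [  0.        ,   0.        ,   1.        ]]), 'eye': array([ 0.08092361, -0.8815214 ,  1.0556932 ]), 'attitude': array([ 0.37259042, -0.08925953, -0.24157784,  0.89154319])}
wrist {'camera_matrix': array([[342.17106217,   0.        , 320.05593013],
       [  0.        , 342.17106217, 239.17017465],
       [  0.        ,   0.        ,   1.        ]]), 'eye': array([0.62531025, 0.08206619, 0.37435868]), 'attitude': array([-1.61633526e-01,  5.37540437e-04,  4.04831087e-04,  9.86850622e-01])}
```

View pics/scene0.png

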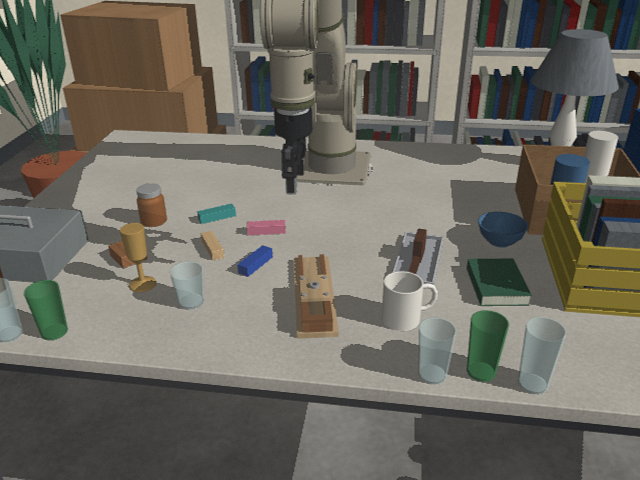

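View pics/side0.png

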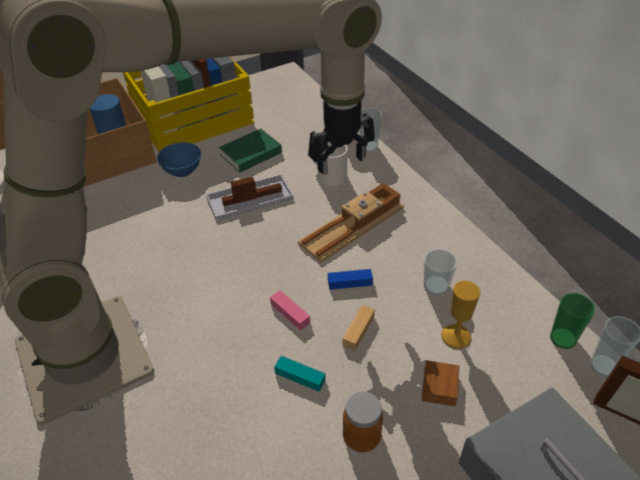

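View pics/wrist0.png

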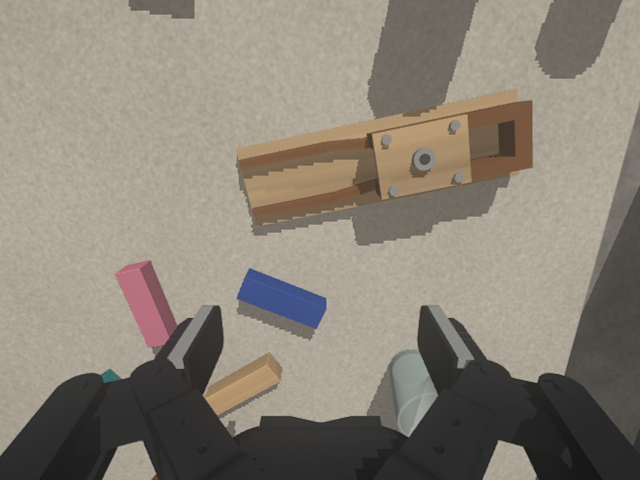

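```bash
cat > h.py <<'E'
import numpy as np,cv2
from scipy.spatial.transform import Rotation as R
def load(n):
    z=np.load(f"pics/{n}.npz");return z["p"],z["d"],z["K"],z["e"],z["a"]
def shot(n,name):
    from workcell import camera,camera_info
    i=camera_info(n);p,d=camera(n)
    cv2.imwrite(f"pics/{name}.png",p[:,:,::-1]);np.savez(f"pics/{name}.npz",p=p,d=d,K=i["camera_matrix"],e=i["eye"],a=i["attitude"])
def cloud(n):
    p,d,K,e,a=load(n)
    v,u=np.mgrid[:480,:640]
    c=np.stack([(u-K[0,2])/K[0,0],-(v-K[1,2])/K[1,1],-np.ones_like(u,float)],-1)*d[...,None]
    w=c@R.from_quat(a).as_matrix().T+e
    w[d==0]=np.nan
    return p,w
def rect(pts):
    (c,s,an)=cv2.minAreaRect(pts[:,:2].astype(np.float32)*1000)
    b=cv2.boxPoints((c,s,an));e1=b[1]-b[0];e2=b[2]-b[1]
    l=e1 if np.linalg.norm(e1)>np.linalg.norm(e2) else e2
    return np.round(c,1),np.round(sorted(s),1),round(float(np.arctan2(l[1],l[0])),3)
def sel(w,box,z0,z1):
    u0,v0,u1,v1=box
    m=np.zeros(w.shape[:2],bool);m[v0:v1,u0:u1]=True
    return m&(w[...,2]>z0)&(w[...,2]<z1)
def clean(m):
    n,l,s,c=cv2.connectedComponentsWithStats(m.astype(np.uint8));k=1+np.argmax(s[1:,4]);return l==k
E
python3 - <<'E'
from h import *
p,w=cloud("side0")
q,x=cloud("scene0")
r,y=cloud("wrist0")
def show(t,w,box,z0,z1):
    m=clean(sel(w,box,z0,z1));print(t,m.sum(),rect(w[m]),round(float(np.median(w[m][:,2])),4))
print("table z",[np.nanmedian(a[b]) for a,b in((w[...,2],np.s_[250:300,200:260]),(x[...,2],np.s_[300:330,220:280]),(y[...,2],np.s_[100:140,100:200]))])
show("slat side",w,(335,295,385,355),.021,.032)
show("slat scene",x,(195,225,230,265),.021,.032)
show("slat wrist",y,(190,340,290,420),.021,.032)
for nm,a,b in(("side",w,(290,175,415,265)),("scene",x,(285,245,345,345)),("wrist",y,(225,80,545,235))):
    show("cover "+nm,a,b,.047,.055)
    show("base "+nm,a,b,.008,.016)
    show("all "+nm,a,b,.008,.07)
    show("trough "+nm,a,b,.016,.024)
for nm,a,b in(("side",w,(200,165,300,225)),("scene",x,(385,220,450,285))):
    show("handle "+nm,a,b,.058,.07)
    show("shaft "+nm,a,b,.018,.027)
    show("stick all"+nm,a,b,.018,.07)
    show("tray rim "+nm,a,b,.0095,.017)
E
```

```text
table z [np.float64(0.0010006413415799553), np.float64(-0.002079099554709307), np.float64(0.0012506742024878115)]
slat side 581 (array([ 524. , -235.9]), array([ 31.8, 104. ]), 0.581) 0.0268
slat scene 250 (array([ 530.2, -236.7]), array([ 30.3, 105.3]), 0.561) 0.0238
slat wrist 1705 (array([ 526. , -235.9]), array([ 31.1, 100.9]), 0.577) 0.0271
cover side 510 (array([719. ,  52.5]), array([66.9, 91.1]), 0.207) 0.0518
base side 1253 (array([683.4,  47.4]), array([ 93.6, 285.5]), 0.196) 0.0127
all side 3191 (array([682.9,  46.8]), array([ 93.9, 287.3]), 0.189) 0.0199
trough side 310 (array([684.4,  19.3]), array([ 22.1, 274. ]), 0.18) 0.0202
cover scene 601 (array([723.1,  51.1]), array([60.9, 90.8]), 0.203) 0.0493
base scene 764 (array([688.8,  44.1]), array([ 84. , 287.9]), 0.202) 0.0101
all scene 2794 (array([687.3,  43.8]), array([ 84. , 290.9]), 0.202) 0.0194
trough scene 87 (array([822.8,  71.1]), array([ 7.9, 58.7]), -1.351) 0.0201
cover wrist 5714 (array([720.,  52.]), array([61.3, 86.3]), 0.203) 0.0523
base wrist 5053 (array([614.3,  30.2]), array([ 42.5, 138.2]), 0.212) 0.0133
all wrist 23716 (array([686.,  45.]), array([ 84.4, 284.7]), 0.202) 0.0207
trough wrist 1388 (array([609.2,  54.1]), array([ 14.2, 133.4]), 0.19) 0.0212
handle side 170 (array([495.8, 269.6]), array([30.7, 60.3]), -0.222) 0.0643
shaft side 251 (array([515.4, 267.3]), array([ 26.4, 158.8]), -0.138) 0.0228
stick allside 657 (array([515.2, 268.5]), array([ 37. , 158.4]), -0.22) 0.0364
tray rim side 232 (array([508. , 254.9]), array([ 71.9, 212.5]), -0.1) 0.0134
handle scene 130 (array([500.7, 271. ]), array([21.9, 66. ]), -0.153) 0.0613
shaft scene 136 (array([554.4, 262.4]), array([21.9, 97.5]), -0.156) 0.0204
stick allscene 404 (array([534.2, 265.5]), array([ 22.6, 138.2]), -0.171) 0.0408
tray rim scene 68 (array([496.7, 226.4]), array([  4.6, 184.3]), -0.137) 0.0118
```

Run:
```python
from h import *
p,w=cloud("side0")
for n,b in(("pink",(265,285,315,335)),("blue",(320,260,380,295)),("teal",(268,350,330,395)),("tumbler",(420,248,460,295)),("jar",(340,390,390,450)),("goblet",(440,280,482,350)),("offcut",(420,358,462,405)),("mug",(315,145,352,186)),("bowl",(155,143,203,178))):
    m=clean(sel(w,b,.012,.2));print(n,rect(w[m]),w[m][:,2].max().round(3))
```

```text
pink (array([ 420.8, -120. ]), array([ 32.9, 104.1]), -1.349) 0.032
blue (array([ 580., -112.]), array([ 36.9, 100.1]), -0.439) 0.033
teal (array([ 362.8, -272. ]), array([ 33.6, 101.6]), -0.981) 0.034
tumbler (array([ 742.4, -219.7]), array([70.4, 73. ]), 0.943) 0.091
jar (array([ 400.5, -441.4]), array([67.7, 68.4]), 0.183) 0.106
goblet (array([ 692.3, -352.4]), array([50.2, 55.2]), 0.557) 0.156
offcut (array([ 587.9, -430.9]), array([65.5, 80.3]), 0.857) 0.039
mug (array([742.7, 230.6]), array([70.9, 85.3]), 0.371) 0.101
bowl (array([405.3, 505.7]), array([117.3, 191.3]), 1.336) 0.062
```

Emit:
{"op": "move_arm", "data": {
  "motion": "-0.02 -0.04 0 -0.17; -0.04 -0.09 0 -0.34; -0.06 -0.14 0 -0.5; -0.08 -0.19 -0.02 -0.67; -0.099 -0.236 -0.06 -0.84; -0.099 -0.236 -0.09 -0.994; -0.099 -0.236 -0.1 -0.994; -0.099 -0.236 -0.1 -0.994",
  "grip": 1,
  "force": 40
}}

```text
clock: 1.15
position: [0.5264, -0.235, 0.1313]
ee_rot: [0.336, 0.623, -0.336, 0.622]
ft_force: [0.2, 0.5, 0.2]
grip_width: 1.001
```

Run:
```python
from h import *
shot("wrist","w1")
p,w=cloud("w1")
m=clean((w[...,2]>.02)&(w[...,2]<.032)&(abs(w[...,0]-.526)<.08)&(abs(w[...,1]+.236)<.08));print(rect(w[m]))
```

```text
(array([ 525.2, -236.6]), array([ 30. , 100.6]), 0.576)
```

View pics/w1.png

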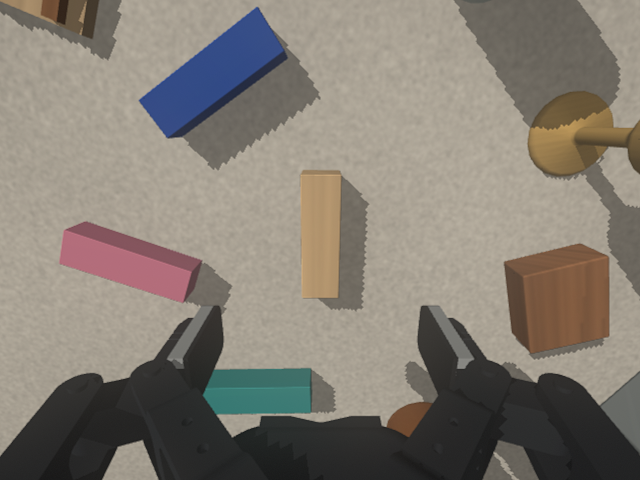

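The slat sits at (320, 235), centred between the fingers and in line with them. I'll descend and grip near its top.

Emit:
{"op": "move_arm", "data": {
  "motion": "0 0 -0.04 0; 0 -0.001 -0.08 0; 0 -0.001 -0.105 0; 0 -0.001 -0.118 0; 0 -0.001 -0.118 0",
  "grip": 1
}}

```text
clock: 1.82
position: [0.5265, -0.2367, 0.0137]
ee_rot: [0.337, 0.622, -0.337, 0.622]
ft_force: [0.2, 0.3, 0.2]
grip_width: 0.995
```

Emit:
{"op": "move_arm", "data": {
  "motion": "0 0 0 0; 0 0 0 0; 0 0 0 0; 0 0 0 0; 0 0 0 0; 0 0 0 0",
  "grip": 0.1,
  "force": 40
}}

```text
clock: 2.58
position: [0.5265, -0.2372, 0.0141]
ee_rot: [0.337, 0.621, -0.337, 0.622]
ft_force: [-0.9, 0.9, 5.5]
grip_width: 0.34
```

Emit:
{"op": "move_arm", "data": {
  "motion": "0 0 0.03 0; 0 0 0.06 0; 0 0.01 0.09 0; 0.02 0.06 0.1 -0.1; 0.04 0.12 0.1 -0.2; 0.06 0.17 0.1 -0.3; 0.075 0.22 0.1 -0.374; 0.085 0.26 0.1 -0.374; 0.087 0.267 0.1 -0.374; 0.087 0.267 0.1 -0.374"
}}

```text
clock: 3.82
position: [0.6128, 0.0297, 0.1131]
ee_rot: [0.446, 0.548, -0.447, 0.548]
ft_force: [-0.0, -0.1, -1.7]
grip_width: 0.334
```

Run:
```python
from h import *
shot("wrist","w2");shot("side","s2")
p,w=cloud("w2")
from workcell import get_obs
o=get_obs();print(o["position"],o["ft_force"])
y=0.203;O=np.array([.6782,.0434])
c,s=np.cos(y),np.sin(y)
j=(w[...,:2]-O)@np.array([[c,-s],[s,c]])
z=w[...,2]
m=clean((z>.045)&(z<.056)&(abs(j[...,0]-.042)<.06)&(abs(j[...,1])<.05));print("cover",rect(w[m]))
m=(abs(j[...,0])<.2)&(abs(j[...,1])<.07)&(z>.08)&(z<.16)
m=clean(m);print("held",rect(w[m]),np.percentile(z[m],[5,50,95]))
```

```text
[0.6127904  0.02808364 0.11325523] [-0.82156774  0.28376116 -0.44658882]
cover (array([715. ,  51.1]), array([61.3, 77.1]), 0.204)
held (array([612.6,  29.5]), array([ 56.8, 100.3]), 0.2) [0.12318544 0.12623028 0.15246147]
```

View pics/w2.png

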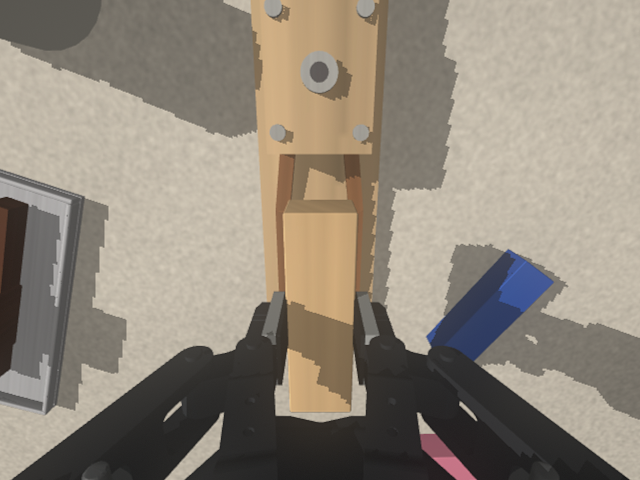

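View pics/s2.png

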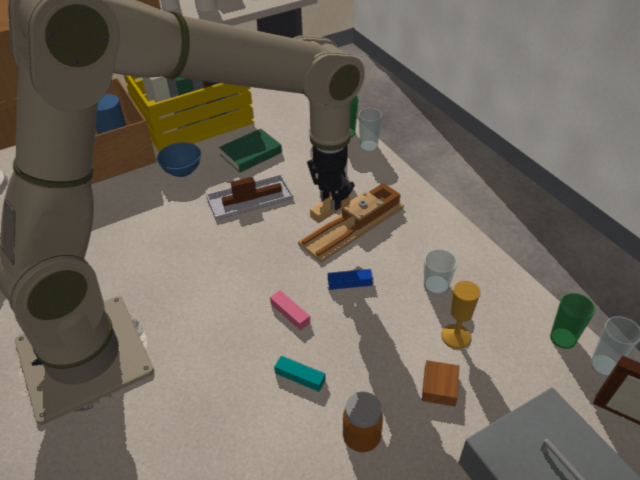

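Held slat at (320, 300), in line with the trough. I'll lower it.

Emit:
{"op": "move_arm", "data": {
  "motion": "0 0 -0.04 0; 0 0 -0.065 0; 0 0 -0.078 0; 0 0 -0.083 0; 0 0 -0.086 0; 0 0 -0.087 0; 0 0 -0.087 0"
}}

```text
clock: 4.8
position: [0.6134, 0.0301, 0.0269]
ee_rot: [0.447, 0.548, -0.447, 0.548]
ft_force: [-0.7, 0.3, -0.4]
grip_width: 0.336
```

Emit:
{"op": "move_arm", "data": {
  "motion": "0 0 -0.001 0; 0 0 -0.001 0; 0 0 -0.002 0; 0 0 -0.002 0"
}}

```text
clock: 5.3
position: [0.6134, 0.0301, 0.0261]
ee_rot: [0.447, 0.548, -0.447, 0.548]
ft_force: [-7.2, 0.6, 15.6]
grip_width: 0.339
```

Contact. Release.

Emit:
{"op": "move_arm", "data": {
  "motion": "0 0 0.001 0; 0 0 0.001 0; 0 0 0.001 0; 0 0 0.001 0; 0 0 0.001 0",
  "grip": 0.75
}}

```text
clock: 5.92
position: [0.613, 0.03, 0.0252]
ee_rot: [0.447, 0.548, -0.447, 0.548]
ft_force: [0.6, 1.2, 1.0]
grip_width: 0.744
```

Emit:
{"op": "move_arm", "data": {
  "motion": "0 0 0.03 0; 0 0 0.07 0; 0 0 0.12 0; 0 0 0.17 0; 0 0 0.19 0; 0 0 0.19 0",
  "grip": 1
}}

```text
clock: 6.68
position: [0.6139, 0.0301, 0.217]
ee_rot: [0.448, 0.547, -0.446, 0.549]
ft_force: [-0.5, -0.1, -0.9]
grip_width: 1.001
```

```bash
cat >> h.py <<'E'
def jigf(w,y=.203,O=(.6782,.0434)):
    c,s=np.cos(y),np.sin(y);return (w[...,:2]-np.array(O))@np.array([[c,-s],[s,c]])
E
python3 - <<'E'
from h import *
shot("wrist","w3")
p,w=cloud("w3");j=jigf(w);z=w[...,2]
m=clean((z>.045)&(z<.056)&(abs(j[...,0]-.042)<.06)&(abs(j[...,1])<.05));print("cover",rect(w[m]))
m=(j[...,0]<-.003)&(j[...,0]>-.15)&(abs(j[...,1])<.03)&(z>.032)&(z<.045)
m=clean(m);print("slat",rect(w[m]),rect(j[m]),np.percentile(z[m],[5,50,95]))
E
```

```text
cover (array([720.5,  52.2]), array([61.1, 88.2]), 0.202)
slat (array([613. ,  29.4]), array([ 30. , 100.2]), 0.202) (array([-66.7,  -0.5]), array([ 30. , 100.2]), -0.001) [0.03805879 0.0392169  0.04039307]
```

View pics/w3.png

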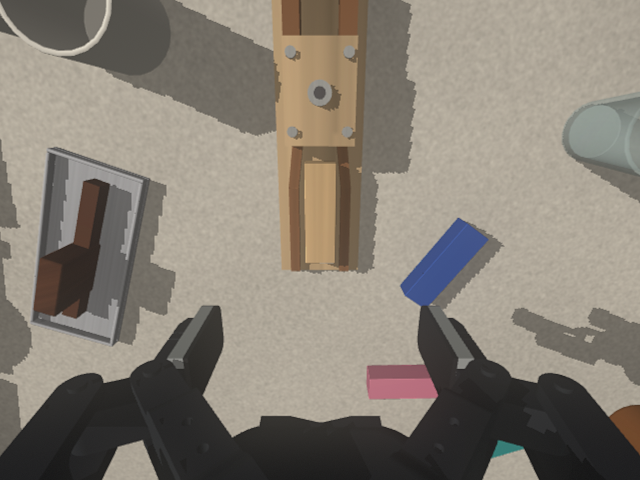

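The slat lies flat at (320, 212) in the trough. The tray spans roughly (40–148, 150–345). I'll measure the stick and tray now.

Run:
```python
from h import *
p,w=cloud("w3");z=w[...,2]
b=(20,130,165,350)
def show(t,z0,z1,extra=True):
    m=clean(sel(w,b,z0,z1)&extra);print(t,m.sum(),rect(w[m]))
show("tray",.008,.018);show("tray+",.003,.018);show("handle",.058,.07);show("shaft",.019,.027);show("stick",.019,.07)
```

```text
tray 3264 (array([509.4, 271.2]), array([ 97.3, 211. ]), -0.136)
tray+ 12578 (array([504.5, 275.9]), array([105.5, 223.5]), -0.138)
handle 1568 (array([497.1, 271.9]), array([23. , 61.5]), -0.165)
shaft 1681 (array([516.2, 268. ]), array([ 21.5, 160.7]), -0.141)
stick 4537 (array([516.3, 268.6]), array([ 23.5, 160.7]), -0.161)
```

Emit:
{"op": "move_arm", "data": {
  "motion": "-0.025 0.05 0 -0.1; -0.05 0.105 0 -0.2; -0.075 0.16 0 -0.3; -0.1 0.21 -0.02 -0.365; -0.116 0.242 -0.05 -0.365; -0.117 0.242 -0.06 -0.365; -0.117 0.242 -0.06 -0.365",
  "grip": 1
}}

```text
clock: 7.6
position: [0.4955, 0.2707, 0.1536]
ee_rot: [-0.538, -0.458, 0.54, -0.458]
ft_force: [-0.8, -0.7, 1.3]
grip_width: 1.0
```

Run:
```python
from h import *
from workcell import get_obs
shot("wrist","w4")
o=get_obs();print(o["position"],o["joint_pos"].round(2));print(R.from_quat(o["ee_rot"]).as_matrix().round(3))
p,w=cloud("w4");z=w[...,2]
n=(abs(w[...,0]-.51)<.13)&(abs(w[...,1]-.27)<.08)
for t,a,b in(("tray",.008,.018),("handle",.058,.07),("shaft",.019,.027),("stick",.019,.07)):
    m=clean(n&(z>a)&(z<b));print(t,m.sum(),rect(w[m]))
```

```text
[0.49644164 0.27057612 0.15476264] [-0.57  0.26 -0.01  1.72  0.    1.16 -2.32]
[[-0.001  0.987 -0.163]
 [-0.001 -0.163 -0.987]
 [-1.    -0.001  0.001]]
tray 4247 (array([509.2, 271.8]), array([ 96.4, 210.7]), -0.135)
handle 2402 (array([497. , 272.5]), array([22., 60.]), -0.161)
shaft 1971 (array([559.8, 261.7]), array([21. , 70.3]), -0.177)
stick 4807 (array([515.9, 269.5]), array([ 22. , 159.4]), -0.16)
```

View pics/w4.png

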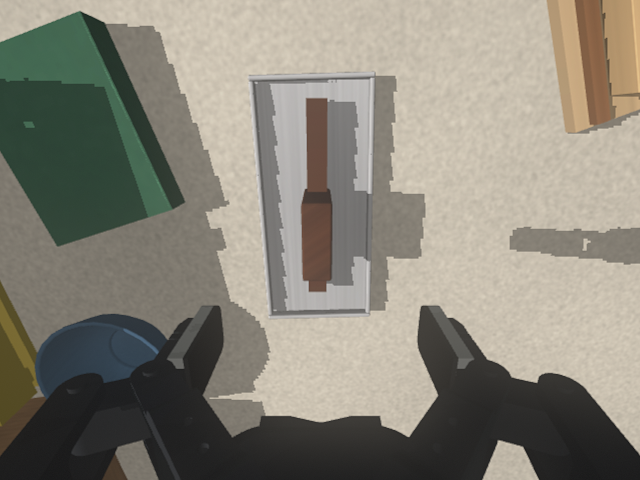

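Stick handle at (317, 240), centred. I'll descend and grip it.

Emit:
{"op": "move_arm", "data": {
  "motion": "0.0005 0.0015 -0.04 0; 0.0005 0.0015 -0.08 0; 0.0005 0.0015 -0.11 0; 0.0005 0.0015 -0.125 0; 0.0005 0.0015 -0.125 0"
}}

```text
clock: 8.28
position: [0.4969, 0.2728, 0.0303]
ee_rot: [-0.539, -0.457, 0.539, -0.458]
ft_force: [-0.4, 0.6, 0.7]
grip_width: 0.999
```

Emit:
{"op": "move_arm", "data": {
  "motion": "0 0 0 0; 0 0 0 0; 0 0 0 0; 0 0 0 0; 0 0 0 0; 0 0 0 0; 0 0 0 0",
  "grip": 0.05,
  "force": 80
}}

```text
clock: 9.15
position: [0.4968, 0.2738, 0.0309]
ee_rot: [0.539, 0.458, -0.539, 0.458]
ft_force: [-2.2, -0.3, 6.0]
grip_width: 0.248
```

Emit:
{"op": "move_arm", "data": {
  "motion": "0 0 0.03 0; 0 0 0.07 0; 0 -0.01 0.1 0; -0.01 -0.06 0.1 0.08; -0.02 -0.12 0.1 0.16; -0.03 -0.18 0.1 0.24; -0.04 -0.23 0.1 0.32; -0.04 -0.27 0.1 0.365; -0.04 -0.276 0.1 0.365; -0.04 -0.276 0.1 0.365"
}}

```text
clock: 10.4
position: [0.4564, -0.0023, 0.1302]
ee_rot: [0.447, 0.548, -0.447, 0.548]
ft_force: [0.7, -0.5, -1.5]
grip_width: 0.244
```

Run:
```python
from h import *
from workcell import get_obs
shot("wrist","w5")
o=get_obs();print(o["position"],o["ft_force"],o["joint_pos"].round(2),jigf(o["position"]))
print(R.from_quat(o["ee_rot"]).as_matrix().round(3))
p,w=cloud("w5");j=jigf(w);z=w[...,2]
m=clean((z>.09)&(z<.135)&(j[...,0]<0)&(j[...,0]>-.30)&(abs(j[...,1])<.04));print("shaft",m.sum(),rect(j[m]),j[m].max(0),np.percentile(z[m],[2,50,98]))
f=m&(j[...,0]>-.19);print("fwd",rect(j[f]),np.percentile(z[f],[2,50,98]))
for a in(-.185,-.165,-.145): 
  g=m&(abs(j[...,0]-a)<.006);print(a,np.median(z[g]))
m=(j[...,0]<-.003)&(j[...,0]>-.15)&(abs(j[...,1])<.03)&(z>.032)&(z<.045)
m=clean(m);print("slat",rect(j[m]))
m=clean((z>.045)&(z<.056)&(abs(j[...,0]-.042)<.06)&(abs(j[...,1])<.05));print("cover",rect(j[m]))
```

```text
[ 0.45647556 -0.00153049  0.13018967] [ 0.49280506  0.75218881 -1.33640149] [-0.24  0.05  0.15  2.02 -0.01  1.08 -1.46] [-0.22622996  0.00069367]
[[-0.     0.979  0.202]
 [ 0.     0.202 -0.979]
 [-1.    -0.    -0.   ]]
shaft 6566 (array([-162.5,   -1.1]), array([21.9, 72.1]), -0.014) [-0.12640598  0.01037569] [0.12087997 0.12247756 0.13151718]
fwd (array([-158.2,   -0.6]), array([16.1, 63.6]), 0.0) [0.12110892 0.12242409 0.12373301]
-0.185 0.12241062751088175
-0.165 0.12241192979552426
-0.145 0.12239388837892354
slat (array([-95.7,  -0.3]), array([30. , 42.4]), -0.001)Traceback (most recent call last):
  File "<stdin>", line 13, in <module>
  File "h.py", line 26, in clean
    n,l,s,c=cv2.connectedComponentsWithStats(m.astype(np.uint8));k=1+np.argmax(s[1:,4]);return l==k
                                                                     ~~~~~~~~~^^^^^^^^^
    return _wrapfunc(a, 'argmax', axis=axis, out=out, **kwds)
    return bound(*args, **kwds)
ValueError: attempt to get argmax of an empty sequence
```

View pics/w5.png

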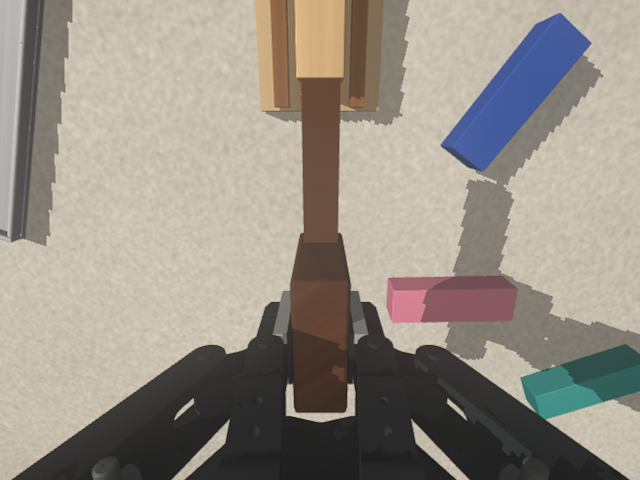

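The stick is level, with its tip at (320, 78), in line with the slat behind it. I'll lower it behind the slat and then feed.

Emit:
{"op": "move_arm", "data": {
  "motion": "0 0.0005 -0.04 0; 0 0.0005 -0.07 0; 0 0.0005 -0.083 0; 0 0.0005 -0.088 0; 0 0.0005 -0.089 0; 0 0.0005 -0.089 0"
}}

```text
clock: 11.2
position: [0.4572, -0.0018, 0.0421]
ee_rot: [0.447, 0.548, -0.446, 0.548]
ft_force: [-0.0, -0.1, -1.2]
grip_width: 0.246
```

Emit:
{"op": "move_arm", "data": {
  "motion": "0.0049 0.001 0 0; 0.0098 0.002 0 0; 0.0147 0.003 0 0; 0.0196 0.004 0 0; 0.0294 0.006 0 0; 0.0392 0.0081 0 0; 0.049 0.0101 0 0; 0.0588 0.0121 0 0; 0.0588 0.0121 0 0"
}}

```text
clock: 12.32
position: [0.5161, 0.0103, 0.0413]
ee_rot: [0.447, 0.548, -0.447, 0.548]
ft_force: [-1.0, 0.6, -1.0]
grip_width: 0.244
```

Run:
```python
from h import *
from workcell import get_obs
shot("wrist","w6");shot("side","s6")
o=get_obs();print(o["position"],o["ft_force"],jigf(o["position"]))
p,w=cloud("w6");j=jigf(w);z=w[...,2]
for n,a,b in(("shaft",.025,.033),("slat",.034,.045)):
  m=clean((z>a)&(z<b)&(j[...,0]<-.002)&(j[...,0]>-.15)&(abs(j[...,1])<.016));print(n,rect(j[m]),j[m].min(0),j[m].max(0),np.median(z[m]))
```

```text
[0.51521155 0.01006673 0.04121715] [-0.20551106  0.91177611 -2.19278937] [-0.16636195  0.00021107]
shaft (array([-65.5,  -0.3]), array([ 3., 29.]), -1.569) [-0.06702069 -0.01481327] [-0.0639867   0.01415948] 0.029041414799185067
slat (array([-52. ,  -0.2]), array([25. , 30.2]), 1.57) [-0.06447696 -0.01529384] [-0.03945262  0.01488596] 0.039167910731929684
```

View pics/w6.png

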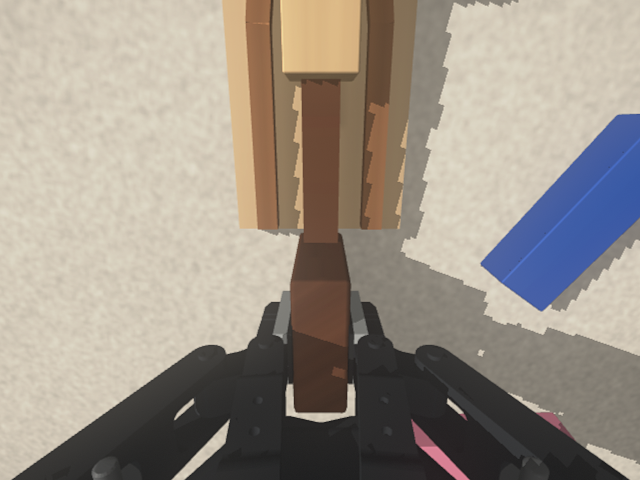

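The tip at (320, 78) is bearing on the slat squarely. I'll keep feeding.

Emit:
{"op": "move_arm", "data": {
  "motion": "0.0098 0.002 0 0; 0.0196 0.004 0 0; 0.0294 0.006 0 0; 0.0392 0.0081 0 0; 0.049 0.0101 0 0; 0.0588 0.0121 0 0; 0.0686 0.0141 0 0; 0.0784 0.0161 0 0; 0.0832 0.0171 0 0; 0.0832 0.0171 0 0"
}}

```text
clock: 13.68
position: [0.5988, 0.0273, 0.0412]
ee_rot: [0.447, 0.548, -0.447, 0.548]
ft_force: [-0.4, -0.4, -1.8]
grip_width: 0.249
```

Run:
```python
from h import *
from workcell import get_obs
shot("wrist","w7");shot("scene","c7")
o=get_obs();print(o["position"],o["ft_force"],jigf(o["position"]))
for k in ("w7","c7"):
  p,w=cloud(k);j=jigf(w);z=w[...,2]
  m=((z>.034)&(z<.045)&(j[...,0]<.14)&(j[...,0]>.088)&(abs(j[...,1])<.014));print(k,m.sum(),j[m].max(0) if m.any() else 0)
cv2.imwrite("pics/c7z.png",cv2.resize(cv2.imread("pics/c7.png")[230:350,260:420],None,fx=5,fy=5))
```

```text
[0.59835307 0.02714696 0.04127559] [ 0.06403364 -0.7493025  -1.26942215] [-0.08148412  0.00017853]
w7 0 0
c7 164 [0.13991648 0.01390831]
```

View pics/c7z.png

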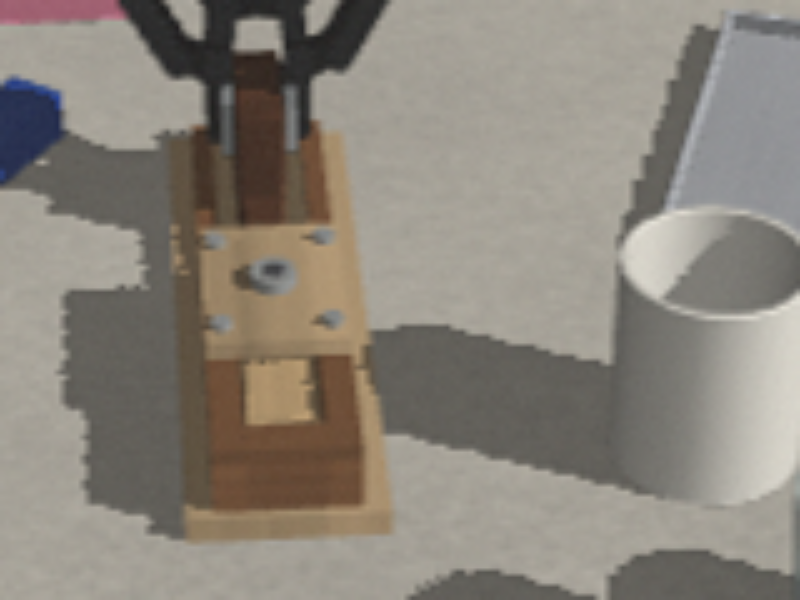

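View pics/w7.png

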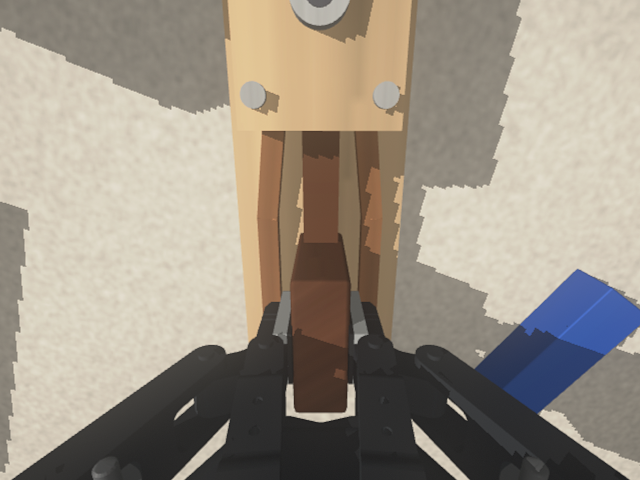

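Slat's nose shows at (280, 390) in the open window, a little short of the stop. I'll creep the last stretch.

Emit:
{"op": "move_arm", "data": {
  "motion": "0.0039 0.0008 0 0; 0.0069 0.0014 0 0; 0.0088 0.0018 0 0; 0.0098 0.002 0 0; 0.0108 0.0022 0 0; 0.0108 0.0022 0 0"
}}

```text
clock: 14.52
position: [0.609, 0.0293, 0.0412]
ee_rot: [0.447, 0.548, -0.447, 0.548]
ft_force: [-1.9, 0.3, -0.3]
grip_width: 0.25
```

Emit:
{"op": "move_arm", "data": {
  "motion": "0.001 0.0002 0 0; 0.001 0.0002 0 0; 0.002 0.0004 0 0; 0.002 0.0004 0 0"
}}

```text
clock: 15.02
position: [0.6091, 0.0292, 0.0407]
ee_rot: [0.446, 0.549, -0.448, 0.547]
ft_force: [-11.6, -2.6, 5.1]
grip_width: 0.243
```

Emit:
{"op": "move_arm", "data": {
  "motion": "0.001 0.0002 0 0; 0.001 0.0002 0 0; 0.001 0.0002 0 0"
}}

```text
clock: 15.4
position: [0.6091, 0.0291, 0.0404]
ee_rot: [0.445, 0.55, -0.449, 0.546]
ft_force: [-15.3, -3.0, 5.8]
grip_width: 0.244
```

Run:
```python
from h import *
from workcell import get_obs
shot("scene","c8")
o=get_obs();print(o["position"],o["ft_force"],jigf(o["position"]))
cv2.imwrite("pics/c8z.png",cv2.resize(cv2.imread("pics/c8.png")[230:350,260:420],None,fx=5,fy=5))
```

```text
[0.60916629 0.02916955 0.04037951] [-15.01217005  -2.55679497   5.8578411 ] [-7.04851680e-02 -2.04557112e-05]
```

View pics/c8z.png

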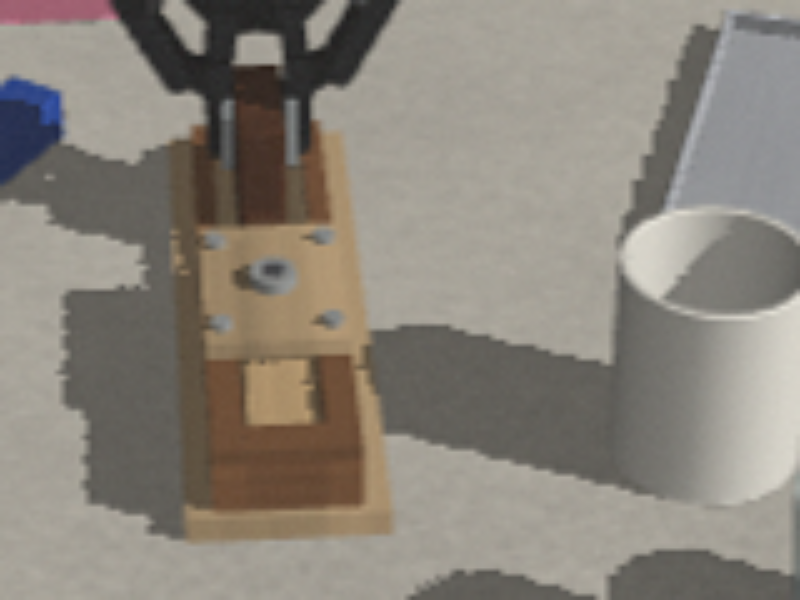

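Force against the stop has risen to 15 N and the tip is at about 29.5 mm, against 30 expected when home. I'll withdraw straight back.

Emit:
{"op": "move_arm", "data": {
  "motion": "-0.0049 -0.001 0 0; -0.0147 -0.003 0 0; -0.0343 -0.0071 0 0; -0.0539 -0.0111 0 0; -0.0735 -0.0151 0 0; -0.0931 -0.0192 0 0; -0.1127 -0.0232 0 0; -0.1323 -0.0272 0 0; -0.1519 -0.0313 0 0; -0.1617 -0.0333 0 0"
}}

```text
clock: 16.7
position: [0.4499, -0.0035, 0.0416]
ee_rot: [0.447, 0.548, -0.447, 0.548]
ft_force: [-0.6, -0.1, -1.2]
grip_width: 0.245
```

Emit:
{"op": "move_arm", "data": {
  "motion": "0 0 0.03 0; 0 0 0.06 0; 0 0.01 0.09 0; 0.005 0.06 0.09 -0.08; 0.015 0.12 0.09 -0.16; 0.025 0.18 0.09 -0.24; 0.035 0.23 0.09 -0.3; 0.043 0.27 0.09 -0.34; 0.043 0.275 0.09 -0.34; 0.043 0.275 0.09 -0.34"
}}

```text
clock: 17.95
position: [0.4936, 0.2714, 0.1312]
ee_rot: [-0.533, -0.465, 0.533, -0.465]
ft_force: [0.5, -0.6, -1.9]
grip_width: 0.248
```

Run:
```python
from h import *
from workcell import get_obs
shot("wrist","w9")
o=get_obs();print(o["position"],o["ft_force"],R.from_quat(o["ee_rot"]).as_matrix()[:,1].round(3))
p,w=cloud("w9");z=w[...,2]
n=(abs(w[...,0]-.51)<.14)&(abs(w[...,1]-.27)<.08)
m=clean(n&(z>.008)&(z<.018));print("tray",rect(w[m]))
m=clean(n&(z>.1)&(z<.128));print("shaft",rect(w[m]),np.percentile(z[m],[2,50,98]))
y=-.14;d=np.array([np.cos(y),np.sin(y)]);s=w[...,:2]@d
f=m&(s>np.nanmax(s[m])-.06);q=np.polyfit(s[f],z[f],1);print("slope",q[0],"tip",w[m][np.argmax(s[m])])
```

```text
[0.49378103 0.27060765 0.13125964] [ 0.0940301  -0.9072282  -1.79678044] [ 0.991 -0.137  0.   ]
tray (array([517.3, 270.7]), array([ 96.3, 194. ]), -0.134)
shaft (array([557., 262.]), array([21.8, 71.9]), -0.141) [0.12188302 0.12337564 0.12504331]
slope -0.0015961409357862473 tip [0.59190336 0.25261451 0.12236213]
```

View pics/w9.png

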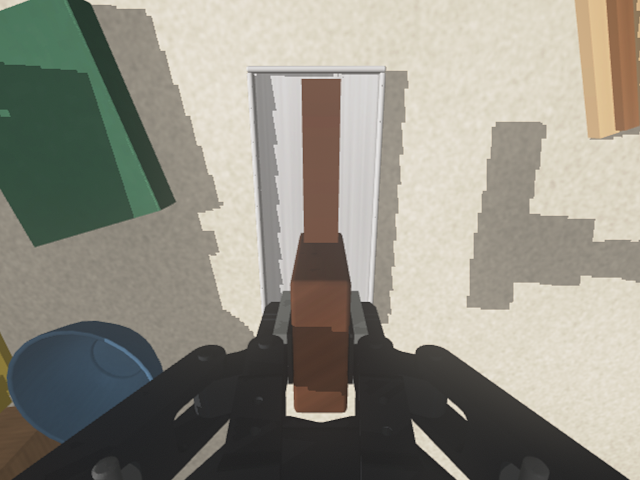

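The stick (tip at (321, 80)) is level and lined up over the tray. I'll lower it.

Emit:
{"op": "move_arm", "data": {
  "motion": "-0.001 0.002 -0.04 0; -0.001 0.002 -0.07 0; -0.001 0.002 -0.088 0; -0.001 0.002 -0.095 0; -0.001 0.002 -0.098 0; -0.001 0.002 -0.1 0; -0.001 0.002 -0.1 0"
}}

```text
clock: 18.88
position: [0.4929, 0.2739, 0.0319]
ee_rot: [0.533, 0.464, -0.533, 0.465]
ft_force: [0.6, 0.8, -1.4]
grip_width: 0.245
```

Emit:
{"op": "move_arm", "data": {
  "motion": "0 0 -0.001 0; 0 0 -0.001 0; 0 0 -0.0015 0; 0 0 -0.0015 0"
}}

```text
clock: 19.38
position: [0.4929, 0.2739, 0.0309]
ee_rot: [0.533, 0.464, -0.533, 0.465]
ft_force: [-3.5, -3.0, 9.8]
grip_width: 0.246
```

Contact with the tray floor. Release and retreat.

Emit:
{"op": "move_arm", "data": {
  "motion": "0 0 0.0005 0; 0 0 0.0005 0; 0 0 0.0005 0; 0 0 0.0005 0; 0 0 0.0005 0; 0 0 0.0005 0",
  "grip": 1
}}

```text
clock: 20.12
position: [0.4926, 0.2737, 0.0303]
ee_rot: [-0.533, -0.465, 0.533, -0.465]
ft_force: [-0.4, -0.5, 0.2]
grip_width: 1.001
```

Emit:
{"op": "move_arm", "data": {
  "motion": "0 0 0.03 0; 0 0 0.07 0; 0 0 0.12 0; 0 0 0.17 0; 0.04 -0.04 0.2 0; 0.09 -0.07 0.24 0.1; 0.12 -0.1 0.24 0.2; 0.14 -0.13 0.24 0.28; 0.15 -0.14 0.24 0.28; 0.15 -0.14 0.24 0.28"
}}

```text
clock: 21.38
position: [0.6426, 0.1337, 0.2699]
ee_rot: [0.463, 0.534, -0.464, 0.534]
ft_force: [-1.0, 0.4, 0.6]
grip_width: 0.998
```

Run:
```python
from h import *
from workcell import get_obs
shot("wrist","w10");shot("scene","c10");shot("side","s10")
o=get_obs();print(o["clock"],o["position"],o["ft_force"])
p,w=cloud("w10");z=w[...,2];j=jigf(w)
n=(abs(w[...,0]-.51)<.14)&(abs(w[...,1]-.27)<.08)
for t,a,b in(("tray",.008,.018),("handle",.058,.07),("shaft",.019,.027),("stick",.019,.07)):
    m=clean(n&(z>a)&(z<b));print(t,rect(w[m]),np.median(z[m]))
m=((z>.034)&(z<.045)&(j[...,0]<.16)&(j[...,0]>.08)&(abs(j[...,1])<.03));print(m.sum())
if m.any(): m=clean(m);print(rect(j[m]),j[m].max(0),np.median(z[m]))
m=clean((z>.046)&(z<.056)&(abs(j[...,0]-.042)<.06)&(abs(j[...,1])<.05));print("cover",rect(j[m]))
```

```text
21.525 [0.64181502 0.13573469 0.27037427] [ 0.11708836  0.16732521 -0.45604448]
tray (array([509.7, 271.3]), array([ 96.5, 210.3]), -0.134) 0.014651626017177066
handle (array([493.8, 272.9]), array([22.6, 59.3]), -0.131) 0.06506083237030835
shaft (array([538.4, 266. ]), array([ 20.7, 108.4]), -0.131) 0.023349806439655563
stick (array([528.3, 268.3]), array([ 22.8, 129. ]), -0.131) 0.03649078262008171
3804
(array([115.,  -0.]), array([60. , 60.9]), -0.002) [0.14545699 0.02999243] 0.04312635296631295
cover (array([41.5,  0. ]), array([61.7, 85.2]), -0.005)
```

View pics/w10.png

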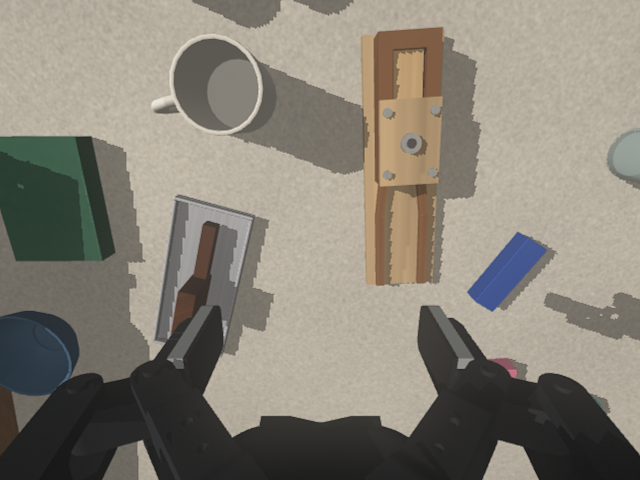

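View pics/s10.png

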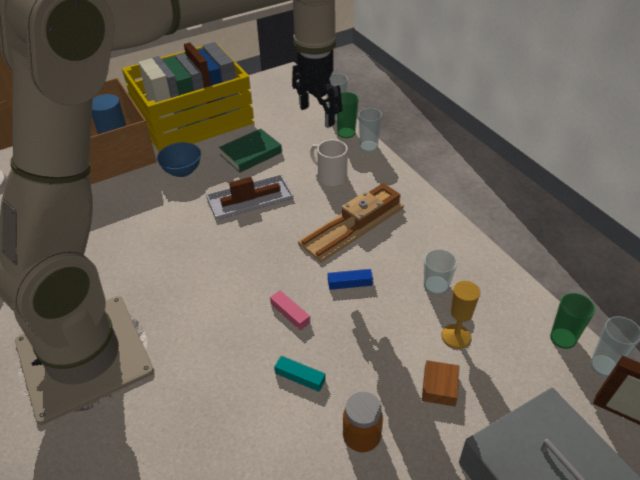

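Run:
```python
from h import *
p,w=cloud("w10");z=w[...,2];j=jigf(w)
h=cv2.cvtColor(p,cv2.COLOR_RGB2HSV)
cv2.imwrite("pics/w10z.png",cv2.resize(cv2.imread("pics/w10.png")[20:120,350:460],None,fx=6,fy=6,interpolation=0))
for u in(400,408,416):
  print(u,[(v,int((1000*j[v,u,0]).round()),int((1000*z[v,u]).round()),int(p[v,u].sum())) for v in range(42,62,2)])
m=clean((z>.034)&(z<.0425)&(p.sum(-1)>330)&(j[...,0]>.08)&(j[...,0]<.135)&(abs(j[...,1])<.0165));print(rect(j[m]),j[m].max(0),j[m].min(0))
```

```text
400 [(42, 135, 44, 291), (44, 133, 44, 294), (46, 132, 44, 293), (48, 130, 44, 267), (50, 129, 38, 259), (52, 127, 39, 374), (54, 125, 39, 469), (56, 124, 40, 465), (58, 122, 39, 464), (60, 120, 40, 463)]
408 [(42, 135, 43, 290), (44, 132, 45, 289), (46, 131, 45, 292), (48, 129, 45, 235), (50, 128, 39, 319), (52, 127, 40, 335), (54, 125, 40, 459), (56, 123, 40, 453), (58, 122, 38, 453), (60, 120, 39, 452)]
416 [(42, 134, 44, 290), (44, 132, 44, 286), (46, 130, 45, 289), (48, 129, 45, 206), (50, 128, 39, 342), (52, 126, 40, 474), (54, 124, 40, 465), (56, 123, 40, 463), (58, 121, 41, 465), (60, 119, 41, 466)]
(array([106.4,   0.2]), array([29.5, 43.3]), -0.001) [0.12804195 0.01501351] [ 0.0847311  -0.01455241]
```

View pics/w10z.png

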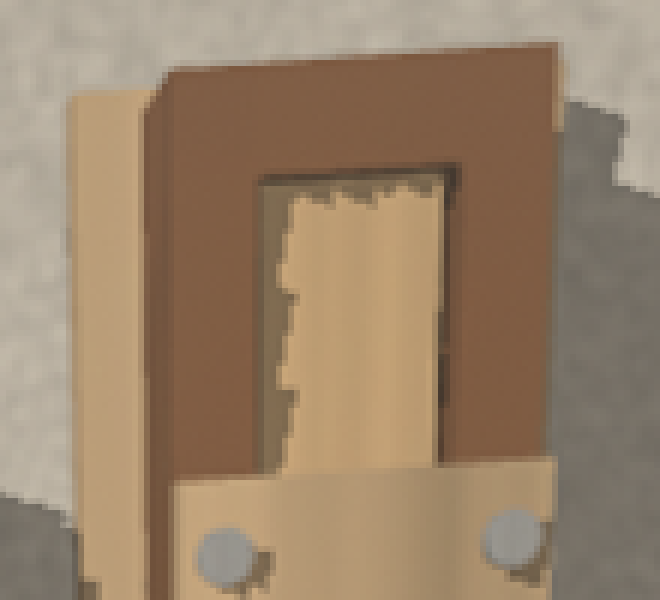

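The slat's nose runs right up to the stop's inner face (zoom row about 185), flat and centred. The stick lies flat in the tray, so I'm handing in.

```bash
python3 -c "
from workcell import *
print(hand_in())"
```

```text
the job is handed in; nothing more can be done
None
```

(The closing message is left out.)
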